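# Heat the lunch boxes: hood off, stack, hood on, dial up one click per box

### The job

Heat all the lunch boxes that are out: take the clear hood off the warmer, stack every box squarely in one column in the middle of the steel heating plate, long side along the plate's long side, and put the hood back squarely on its seat over them. Then, with the hood on, roll the warmer's thumbwheel until it stands one click above off for each box on the plate (off is the end stop; three boxes: third click). Do not tip a box over on the way, and leave the other things where they are.

Things in the scene. Friction and masses are not known exactly. Their poses are not given: they have to be found in the camera images.
- warmer: fixed lunch-box warmer on the worktop (z = 0): white base 300 mm (x) x 210 mm (y) x 50 mm high. Origin: centre of its underside; x points to its rear, y to its left, z up. Steel heating plate on the rear part of the deck, thumbwheel in the front part (-x); a grey line on the deck shows the hood's seat
- plate (a point): centre of the heating plate's top face, axes as the warmer's. The plate is 80 mm (x) by 120 mm (y), raised 3 mm above the deck, top 53 mm above the worktop. A box at level k of the column (k = 0, 1, ..) has its origin 24 mm x k above this point, its x along the plate's y
- wheel_crest (a point): highest point of the thumbwheel's rim, fixed on the warmer, axes as the warmer's. The black knurled wheel is 56 mm in diameter, 16 mm wide, its axle along the warmer's x; it stands 14 mm out of the deck and shows 24 mm of rim to either side (y). The closed hood's front wall is 74 mm behind. Seven dark strokes on the deck in front of it are the scale, the shortest = off
- dial (a joint): thumbwheel angle, rad: 0 = off (end stop), 0.3142 a click, 6 clicks to the other stop. Grows as the rim's top moves to the warmer's -y (right, seen from the robot). Snaps to the nearest click when let go; about 1 N along the rim moves it on, 8.8 mm of rim a click. Starts at off or click 1. A white mark on the rim lies 54 degrees to +y of the crest at off, 18 degrees less per click
- hood: clear plastic hood with grey bottom rim, open below: 152 (x) x 182 (y) x 130 mm high outside, walls 3 mm, 126 mm inside, 0.35 kg. On top a black bar handle along y: 64 mm long, 14 mm thick, its top 160 mm above the rim. Origin: centre of the rim's underside. Starts on its seat on the deck, over the empty plate: centred on the plate, axes along the plate's, rim on the deck. Nothing locks it
- box1: one of up to five alike lunch boxes: closed, flat, steel with white clip lid, 92 (x) x 60 (y) x 24 mm high, about 0.2 kg, flat top and bottom. Origin: centre of its underside; z up. Starts somewhere on the worktop, left or right of the warmer. Three to five are there in a run; an absent one reads None from the start
- box2: one of up to five alike lunch boxes: closed, flat, steel with white clip lid, 92 (x) x 60 (y) x 24 mm high, about 0.2 kg, flat top and bottom. Origin: centre of its underside; z up. Starts somewhere on the worktop, left or right of the warmer. Three to five are there in a run; an absent one reads None from the start
- box3: one of up to five alike lunch boxes: closed, flat, steel with white clip lid, 92 (x) x 60 (y) x 24 mm high, about 0.2 kg, flat top and bottom. Origin: centre of its underside; z up. Starts somewhere on the worktop, left or right of the warmer. Three to five are there in a run; an absent one reads None from the start
- box4: one of up to five alike lunch boxes: closed, flat, steel with white clip lid, 92 (x) x 60 (y) x 24 mm high, about 0.2 kg, flat top and bottom. Origin: centre of its underside; z up. Starts somewhere on the worktop, left or right of the warmer. Three to five are there in a run; an absent one reads None from the start
- box5: one of up to five alike lunch boxes: closed, flat, steel with white clip lid, 92 (x) x 60 (y) x 24 mm high, about 0.2 kg, flat top and bottom. Origin: centre of its underside; z up. Starts somewhere on the worktop, left or right of the warmer. Three to five are there in a run; an absent one reads None from the start
- canister: bystander: clear canister with a red cap, 90 mm across, 130 mm high, on the worktop far right; leave it (the worktop spans 0.75 m to either side of the robot; what lies open on it is free). Origin: centre of its underside
- tumbler: bystander: steel tumbler, 74 mm across, 132 mm high, on the worktop far left; leave it (a low white shelf, 90 mm high, with bowls and a grey bin on it runs along the far edge, from x = 0.78 m). Origin: centre of its underside
Things that resemble listed ones, but are neither listed nor needed, are in the scene too. Leave any purple look-alike of the box4 alone.

How it is judged:
On the way, in this order (a step that is already met when the one before it is completed fails the run):
1. with the hood off, every box that is out stands in one square column on the middle of the plate, released (horizontal distance between each of box1, box2, box3, box4, box5 and plate below 0.01 m and height (world z) of each of box1, box2, box3, box4, box5 above 0.047 m and angle between each of box1, box2, box3, box4, box5's own z axis and vertical below 0.06 rad and angle between the x axis of each of box1, box2, box3, box4, box5 and the y axis of plate, either way round below 0.14 rad and linear speed of each of box1, box2, box3, box4, box5 below 0.02 m/s and contact force between the fingers and box1 below 0.2 N and contact force between the fingers and box2 below 0.2 N and contact force between the fingers and box3 below 0.2 N and contact force between the fingers and box4 below 0.2 N and contact force between the fingers and box5 below 0.2 N), for 0.3 s.
2. the hood is back on its seat over the column, released (horizontal distance between each of box1, box2, box3, box4, box5, hood and plate below 0.01 m and height (world z) of each of box1, box2, box3, box4, box5 above 0.047 m and angle between each of box1, box2, box3, box4, box5's own z axis and vertical below 0.06 rad and angle between the x axis of each of box1, box2, box3, box4, box5 and the y axis of plate, either way round below 0.14 rad and linear speed of each of box1, box2, box3, box4, box5, hood below 0.02 m/s and z of hood in the frame of plate between -0.007 and 0.001 m and angle between hood's own z axis and vertical below 0.04 rad and angle between the x axis of hood and the x axis of plate, either way round below 0.1 rad and contact force between the fingers and hood below 0.2 N), for 0.3 s.
3. the thumbwheel stands at one click per box (((value of joint dial between 0.842477 and 1.04248 rad and height (world z) of each of box1, box2, box3, box4, box5 below 0.115 m) or (value of joint dial between 1.15664 and 1.35664 rad and height (world z) of any of box1, box2, box3, box4, box5 above 0.115 m and height (world z) of each of box1, box2, box3, box4, box5 below 0.139 m) or (value of joint dial between 1.4708 and 1.6708 rad and height (world z) of any of box1, box2, box3, box4, box5 above 0.139 m))), for 0.2 s.
At the end, for the whole second after the job is handed in: Every box present upright in one column (each within 10 mm of the plate's centre, 8 degrees of its long direction), hood level on the deck over them (within 10 mm, 5.7 degrees), thumbwheel at as many clicks above off as there are boxes (0.1 rad), all at rest (horizontal distance between each of box1, box2, box3, box4, box5, hood and plate below 0.01 m and height (world z) of each of box1, box2, box3, box4, box5 above 0.047 m and angle between each of box1, box2, box3, box4, box5's own z axis and vertical below 0.06 rad and angle between the x axis of each of box1, box2, box3, box4, box5 and the y axis of plate, either way round below 0.14 rad and linear speed of each of box1, box2, box3, box4, box5, hood below 0.02 m/s and z of hood in the frame of plate between -0.007 and 0.001 m and angle between hood's own z axis and vertical below 0.04 rad and angle between the x axis of hood and the x axis of plate, either way round below 0.1 rad and ((value of joint dial between 0.842477 and 1.04248 rad and height (world z) of each of box1, box2, box3, box4, box5 below 0.115 m) or (value of joint dial between 1.15664 and 1.35664 rad and height (world z) of any of box1, box2, box3, box4, box5 above 0.115 m and height (world z) of each of box1, box2, box3, box4, box5 below 0.139 m) or (value of joint dial between 1.4708 and 1.6708 rad and height (world z) of any of box1, box2, box3, box4, box5 above 0.139 m)) and velocity of joint dial between -0.1 and 0.1 rad/s); the robot touches nothing.
It fails at once if a box is tipped more than 35 degrees (angle between any of box1, box2, box3, box4, box5's own z axis and vertical above 0.6 rad).
It fails at once if the canister or the tumbler is shifted by more than 30 mm or tipped over (distance of any of canister, tumbler from where it was at the start of the episode above 0.03 m or angle between any of canister, tumbler's own z axis and vertical above 0.3 rad).
Of box1, box2, box3, box4, box5 only 3 to 5 are there at a start; the rules pass over those that are not, and their reading is None.
At some moment in a run one of hood may be knocked a few centimetres aside while the robot is not near it.
It also fails if it takes over 210 s, if anything falls off the work surface, if the arm or the gripper's body presses on something with over 40 N, if the wrist force passes 120 N, or if a joint passes its speed limit or range.

### The arm

A 7-joint arm with a two-finger parallel gripper is mounted at the origin on the work surface. World frame = base frame: x ahead of the robot, y to its left, z up, the work surface at z = 0. Lengths are in m, angles in rad, forces in N, time in s.
With the tool pointing down it reaches from about 0.4 to 0.85 m from the base axis. Payload 10.4 kg.
Tool frame: the origin (TCP) lies at the very end of the fingers, on their centre line; the grasp point (between the pads) lies 19 mm behind it; z points along the fingers, y is the direction in which the jaws open and shut (so a half turn about z gives the same grasp; the last joint's range is limited). The gripper opens to 87 mm and grips with 3 to 60 N. Pads are 19 mm wide; open, the fingers measure 117 mm over their backs; the gripper's body (75 mm by 190 mm) begins 51 mm behind the grasp point.
Start: joints at [-1.297, 0.332, -0.065, 1.46, 0.022, 1.35, -0.088], TCP at [0.183, 0.598, 0.223] pointing down, gripper open.
Joint ranges: [-2.6, 2.6], [-0.5, 2.12], [-1.47, 1.34], [0.16, 2.42], [-1.27, 4.41], [0.06, 2.06], [-2.6, 2.6]. Speed limits (rad/s): [2.22, 2.22, 2.79, 2.79, 3.14, 3.14, 3.14].

### API

Orientations are given as a unit quaternion [x, y, z, w].
In Python, from bench import r, eyes, job gives the robot as it stands. The module is installed in compiled form; this text tells all that it offers.
- The arm moves only by the tool play_rows, never from a script. Its argument "motion" is a list of rows, each a list of 7 numbers: the shift along the tool's x, y, z as a fraction of full scale, then the turn, a rotation vector about the tool's x, y, z as a fraction of full scale, then the opening in per cent of the stroke, from 0 (shut) to 100 (fully open). A call has 1 to 5 rows; each row is the pose to reach, as a shift and turn from the pose commanded when the call began, along the tool's axes at that moment; what a row does not reach only later rows make up. Full scale, the value 1, is 0.2 m for a shift and 90 degrees for a turn. A row lasts 1/8 s, in which the tool goes at most 62.5 mm and 10.7 degrees, less where a joint would pass 70% of its speed; a pose out of reach is approached as far as the arm can. A call with a number of a shift or a turn outside -1 to 1 is refused whole. A call with a gripper value outside its range is refused whole. The fingers move at their own pace and stop on an object; "squeeze" is the grip in N (left out, the last holds). Time passes only in rows, so rows that repeat a pose let the fingers close. It gives the time, the measured TCP pose, the force and the opening at its end, in the units of the state.
- r.read_state(): the state, without advancing time (a new reading comes with each control period).
- eyes.camera(name): name is "scene" or "top"; returns a dict with "image" (384x512x3 uint8, red, green, blue), "mtx" (3x3 intrinsics, pixels), "R" (3x3) and "t" (3): a world point X has camera coordinates R X + t. Camera axes: x right, y down, z forward; pixel columns grow to the right and rows downward; lengths in m; the calibration is good to about 2 mm. A picture is of the moment at which its call begins. There is no depth.
- job.close_job(): hands the job in, once; it reports no verdict.
Trained networks look in a picture, given as the dict that the camera call returned (one of the last four; its "shot" number tells which), for a name from the list of things; names that differ only in an ending like _2 or _b are one class to them, and where a whole thing is asked for, a point or a joint stands for the part that bears it (a point fixed in the world has none). Each returns a list of dicts, best first, with "p" (0 to 1); they miss things now and then, are a little off and sometimes report something else, mostly with a low value. They report only what shows in the picture. A call takes as long as a camera call. They do not tell look-alikes from the thing itself.
- eyes.regions_of(picture, label): "region" (384x512 bool, what is visible of it) and "xy" ([column, row] in pixels, amid what is visible of it).
- eyes.landmark_of(picture, label): "xy" ([column, row] in pixels: a listed point, or the origin of a listed thing).
The state is a dict: "time": time; "joint_positions": joint angles; "joint_vel": joint speeds; "joint_torque": joint torques, N m; "ee_pos": TCP position; "eef_rot": TCP orientation; "ft_force": force on the tool from outside, world axes, zero at the start; "torque": the same for the moment, N m; "width": finger opening in m.
Only numpy, scipy, OpenCV 4.12 (cv2) and the standard library are available. Lean on these libraries where they do the work, as an engineer would, in place of code of your own. Each camera call takes 0.05 s, during which the arm holds its last target. There are 200 camera calls.

## Working session

There is one attempt and no reset: what is moved stays moved. The work goes in short steps, Python scripts to look and compute and a tool call to move; the robot and the scene stay as the last step left them, time stands still between calls to the robot, and variables do not carry over. Pictures are saved under pics/ and viewed, about 12 in all and at most 16, crops included, and the job is handed in when it is done.

Besides the shell and the picture viewer there is one more tool, called after "Emit:" as name([rows], argument=value, ...), one row to a line, values as JSON. play_rows: Moves the arm, as the interface text tells. Shift numbers are shares of 0.2 m and turn numbers shares of 90 degrees, none past 1 either way. Its arguments: {"type":"object","properties":{"motion":{"type":"array","items":{"type":"array","items":{"type":"number"}}},"squeeze":{"type":"number"}},"required":["motion"]}

```bash
mkdir -p pics
cat > h.py <<'E'
import numpy as np, cv2
from bench import r, eyes, job
from scipy.spatial.transform import Rotation as Ro
def ray(p,xy):
    d=np.linalg.inv(p["mtx"])@np.array([xy[0],xy[1],1.]); R=np.array(p["R"]);t=np.array(p["t"])
    return -R.T@t, R.T@d
def at(p,xy,z):
    c,d=ray(p,xy); return c+d*(z-c[2])/d[2]
def proj(p,X):
    q=p["mtx"]@(np.array(p["R"])@np.array(X,float)+np.array(p["t"])); return q[:2]/q[2]
def save(p,n,box=None,s=1):
    im=p["image"]
    if box: im=im[box[1]:box[3],box[0]:box[2]]
    im=cv2.resize(im,None,fx=s,fy=s,interpolation=cv2.INTER_CUBIC)
    cv2.imwrite("pics/"+n,im[:,:,::-1])
E
python3 - <<'E'
from h import *
np.set_printoptions(precision=3,suppress=True)
s=r.read_state(); print(s["time"],s["ee_pos"],s["eef_rot"],s["width"])
a=eyes.camera("scene"); b=eyes.camera("top")
cv2.imwrite("pics/a.png",a["image"][:,:,::-1]); cv2.imwrite("pics/b.png",b["image"][:,:,::-1])
for n,p in(("scene",a),("top",b)):
    print(n,ray(p,(256,192)))
    for l in ["box1","hood","plate","wheel_crest","warmer","canister","tumbler"]:
        for o in eyes.landmark_of(p,l)[:9]: print(n,l,np.array(o["xy"]),round(o["p"],2), at(p,o["xy"],{"plate":.053,"wheel_crest":.064,"hood":.05}.get(l,0)))
    for o in eyes.regions_of(p,"box1"): print("reg",np.array(o["xy"]),o["p"],o["region"].sum())
E
```

```text
0.0 [0.183 0.597 0.222] [ 0.148  0.989 -0.001 -0.   ] 0.0867659161823112
scene (array([0.856, 0.42 , 0.898]), array([-0.334, -0.344, -0.878]))
scene box1 [356.6 269.8] 0.94 [0.476 0.409 0.   ]
scene box1 [217.2 102.9] 0.81 [ 0.382 -0.267  0.   ]
scene box1 [333.5 217.6] 0.61 [ 0.41  0.27 -0.  ]
scene box1 [331.3 350.1] 0.6 [0.667 0.492 0.   ]
scene box1 [302.2 254.5] 0.57 [0.551 0.286 0.   ]
scene hood [212.9 192.7] 0.78 [0.622 0.01  0.05 ]
scene wheel_crest [249.5 155.5] 0.76 [ 0.473 -0.006  0.064]
scene canister [122.  155.6] 0.63 [ 0.731 -0.298 -0.   ]
scene tumbler [270.8 308.9] 0.56 [0.707 0.331 0.   ]
reg [332.5 350.8] 0.82 1211
reg [333.2 211.3] 0.64 707
reg [304.4 250.3] 0.63 796
reg [361.9 266.9] 0.58 961
reg [215.  103.3] 0.56 475
top (array([0.35 , 0.06 , 1.122]), array([ 0.198,  0.004, -0.98 ]))
top box1 [145.7 219.3] 0.94 [0.482 0.406 0.   ]
top box1 [127.1 160.6] 0.93 [0.67  0.482 0.   ]
top box1 [185.  200.3] 0.72 [0.545 0.287 0.   ]
top box1 [185.6 250.9] 0.68 [0.388 0.275 0.   ]
top box1 [362.7 250.8] 0.65 [ 0.402 -0.268  0.   ]
top hood [275.4 176. ] 0.81 [0.618 0.005 0.05 ]
top plate [181.  202.2] 0.44 [0.53  0.288 0.053]
top wheel_crest [279.  223.9] 0.72 [ 0.471 -0.006  0.064]
top wheel_crest [276.6 172.3] 0.51 [0.627 0.003 0.064]
top warmer [277.7 194.3] 0.64 [ 0.572 -0.005  0.   ]
top canister [372.9 144.9] 0.92 [ 0.743 -0.312  0.   ]
top tumbler [179.2 149.3] 0.79 [0.713 0.316 0.   ]
reg [142.4 218.4] 0.97 623
reg [126.5 159.7] 0.93 599
reg [365.5 253.1] 0.83 633
reg [183.3 199.2] 0.78 584
reg [185.2 246.9] 0.72 595
```

View pics/a.png

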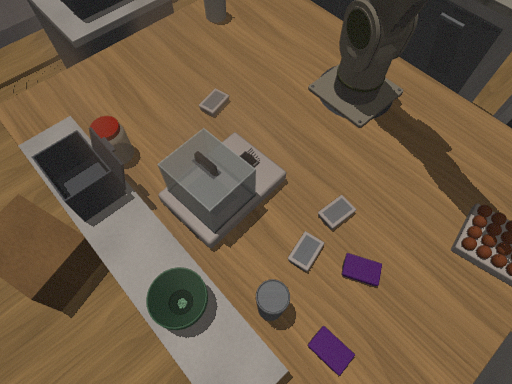

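View pics/b.png

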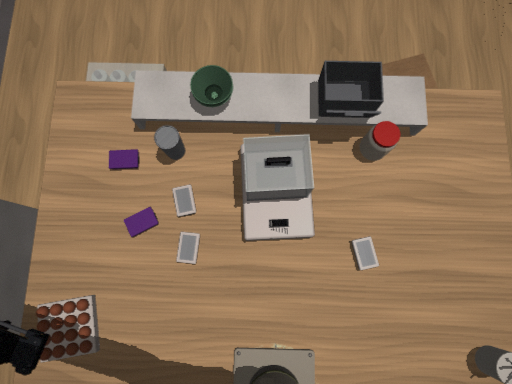

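The views show three white-lidded boxes, at top-view pixels (184,200), (188,248) and (365,253). Two purple look-alikes sit at (124,159) and (141,222), and I'll leave them alone. The hood is on the warmer at (277,165), the canister at (385,135) and the tumbler at (168,142). The fruit tray and bowl are clutter. Next I'll fit poses by silhouette in both cameras.

```bash
cat >> h.py <<'E'
from scipy.optimize import minimize
def cub(cx,cy,yaw,z0,L,W,H):
    c,s=np.cos(yaw),np.sin(yaw)
    return [(cx+c*a*L/2-s*b*W/2, cy+s*a*L/2+c*b*W/2, z0+k*H) for a in(-1,1) for b in(-1,1) for k in(0,1)]
def mask(p,parts,S=4):
    m=np.zeros((384*S,512*S),np.uint8)
    for P in parts:
        q=np.array([proj(p,X) for X in P]); q=((q+.5)*S-.5)
        cv2.fillConvexPoly(m,cv2.convexHull(np.round(q*16).astype(np.int32)),1,shift=4)
    return cv2.resize(m.astype(np.float32),(512,384),interpolation=cv2.INTER_AREA)
def fit(obs,x0,model):
    def f(x):
        e=0
        for p,reg in obs:
            m=mask(p,model(*x)); e+=1-np.minimum(m,reg).sum()/np.maximum(m,reg).sum()
        return e/len(obs)
    x0=np.array(x0,float); best=None
    for d in(0,.3,-.3):
        s=np.vstack([x0+[0,0,d]]+[x0+[0,0,d]+np.eye(3)[i]*[.01,.01,.15][i] for i in range(3)])
        o=minimize(f,s[0],method="Nelder-Mead",options=dict(initial_simplex=s,xatol=1e-4,fatol=1e-4,maxiter=120))
        if best is None or o.fun<best.fun: best=o
    return best.x,best.fun
def near(p,label,X,tol=15):
    rs=[o for o in eyes.regions_of(p,label) if np.hypot(*(np.array(o["xy"])-proj(p,X)))<tol]
    return rs[0]["region"].astype(np.float32) if rs else None
def boxm(z=0): return lambda x,y,a:[cub(x,y,a,z,.092,.060,.024)]
def hoodm(z): return lambda x,y,a:[cub(x,y,a,z,.152,.182,.130),cub(x,y,a,z+.146,.014,.064,.014)]
def go(*tg):
    """targets (x,y,z,yaw of jaw axis,opening): prints rows from present pose (tool down)"""
    s=r.read_state(); p=np.array(s["ee_pos"]); R0=Ro.from_quat(s["eef_rot"])
    for x,y,z,yaw,op in tg:
        # tool y = (cos yaw, sin yaw,0); z down; half turn equal
        y0=R0.as_matrix()[:,1]; v=np.array([np.cos(yaw),np.sin(yaw),0])
        if v@y0<0: v=-v
        zz=np.array([0,0,-1.]); R=Ro.from_matrix(np.c_[np.cross(v,zz),v,zz])
        d=R0.inv().apply(np.array([x,y,z])-p)/.2; w=(R0.inv()*R).as_rotvec()/(np.pi/2)
        print([round(float(k),3) for k in [*d,*w]]+[op])
E
python3 - <<'E'
from h import *
np.set_printoptions(precision=4,suppress=True)
a=eyes.camera("scene"); b=eyes.camera("top")
for X,y in (((.55,.287),1.7),((.40,.273),1.5),((.392,-.267),1.7)):
    obs=[(p,near(p,"box1",(*X,.012))) for p in(a,b)]; obs=[o for o in obs if o[1] is not None]
    print("box",len(obs),*fit(obs,[*X,y],boxm()))
    for o in obs: print("  single",*fit([o],[*X,y],boxm()))
obs=[(p,near(p,"hood",(.62,.005,.12),25)) for p in(a,b)]; obs=[o for o in obs if o[1] is not None]
print("hood",len(obs),*fit(obs,[.62,.005,0],hoodm(.05)))
for o in obs: print("  single",*fit([o],[.62,.005,0],hoodm(.05)))
im=np.hstack([cv2.resize(p["image"][y:y+130,x:x+130],(390,390),interpolation=cv2.INTER_CUBIC) for p,x,y in((b,120,150),(b,220,125))])
cv2.imwrite("pics/c.png",im[:,:,::-1])
E
```

```text
box 2 [0.5422 0.2867 0.2453] 0.09999069571495056
  single [0.5413 0.2863 3.3985] 0.06293851137161255
  single [0.543  0.2869 3.4242] 0.12863600254058838
box 2 [0.3971 0.265  3.0666] 0.10221600532531738
  single [ 0.3965  0.2652 -0.0846] 0.0974876880645752
  single [ 0.3976  0.2653 -0.0567] 0.10536646842956543
box 2 [ 0.395  -0.269   3.3611] 0.11329498887062073
  single [ 0.3947 -0.2712  3.4753] 0.15534955263137817
  single [ 0.3954 -0.2693  0.2079] 0.05982238054275513
hood 2 [0.6244 0.0056 0.0804] 0.02146250009536743
  single [0.6246 0.0064 0.0804] 0.01650083065032959
  single [0.6243 0.0056 0.0798] 0.02513664960861206
```

View pics/c.png

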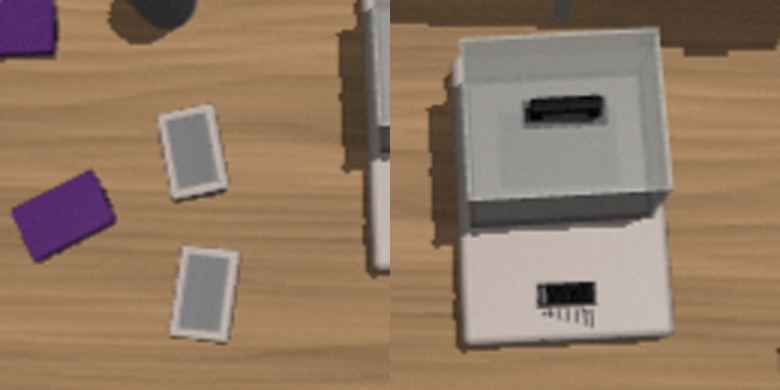

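Run:
```python
from h import *
Y0=1.27
go((.25,.50,.32,.9,100),(.38,.40,.32,.6,100))
```

```text
[-0.464, -0.369, -0.487, 0.0, 0.0, 0.238, 100]
[-1.232, -0.657, -0.487, 0.0, 0.0, 0.429, 100]
```

Emit:
play_rows([
  [-0.464,-0.369,-0.487,0,0,0.12,100],
  [-0.8,-0.5,-0.487,0,0,0.24,100],
  [-1,-0.6,-0.487,0,0,0.36,100],
  [-1,-0.65,-0.487,0,0,0.43,100],
  [-1,-0.65,-0.487,0,0,0.5,100],
])

```text
time: 2.02
ee_pos: [0.3397, 0.4115, 0.3218]
eef_rot: [0.52, 0.854, 0.001, 0.0]
ft_force: [-0.9, 0.6, -0.6]
width: 0.087
```

Run:
```python
from h import *
go((.46,.22,.32,.4,100),(.62,.006,.32,.08,100))
```

```text
[-1.127, 0.094, 0.009, 0.002, -0.0, 0.05, 100]
[-2.445, 0.311, 0.008, 0.002, -0.001, 0.254, 100]
```

Emit:
play_rows([
  [-0.25,0.03,0,0,0,0.06,100],
  [-0.5,0.06,0,0,0,0.12,100],
  [-0.8,0.1,0,0,0,0.18,100],
  [-1,0.13,0,0,0,0.254,100],
  [-1,0.13,0,0,0,0.254,100],
])

```text
time: 2.65
ee_pos: [0.4547, 0.2473, 0.3203]
eef_rot: [0.677, 0.736, 0.0, 0.0]
ft_force: [-0.1, 1.0, 0.4]
width: 0.0871
```

Run:
```python
from h import *
go((.6244,.0056,.32,.08,100))
```

```text
[-1.274, 0.746, 0.002, 0.001, 0.0, 0.002, 100]
```

Emit:
play_rows([
  [-0.3,0.2,0,0,0,0,100],
  [-0.6,0.4,0,0,0,0,100],
  [-0.9,0.65,0,0,0,0,100],
  [-1,0.746,0,0,0,0,100],
])

```text
time: 3.15
ee_pos: [0.6203, 0.065, 0.3202]
eef_rot: [0.673, 0.739, 0.001, -0.0]
ft_force: [0.7, 0.4, 0.8]
width: 0.0869
```

Run:
```python
from h import *
go((.6244,.0056,.32,.08,100),(.6244,.0056,.189,.08,100))
```

```text
[-0.297, -0.007, 0.001, 0.0, -0.001, 0.008, 100]
[-0.298, -0.008, 0.656, 0.0, -0.001, 0.008, 100]
```

Emit:
play_rows([
  [-0.297,-0.007,0,0,0,0.008,60],
  [-0.297,-0.007,0.1,0,0,0.008,60],
  [-0.298,-0.008,0.4,0,0,0.008,60],
  [-0.298,-0.008,0.656,0,0,0.008,60],
  [-0.298,-0.008,0.656,0,0,0.008,60],
])

```text
time: 3.78
ee_pos: [0.6216, 0.0068, 0.1858]
eef_rot: [0.678, 0.735, -0.002, -0.002]
ft_force: [-0.3, 0.1, 0.6]
width: 0.0534
```

Run:
```python
from h import *
s=r.read_state(); print(s["ee_pos"],s["ft_force"],s["width"]); 
a=eyes.camera("scene"); save(a,"d.png",(140,80,300,240),4)
```

```text
[0.62157564 0.00676831 0.1858246 ] [-0.34263478  0.10007187  0.55523151] 0.05341512590118127
```

View pics/d.png

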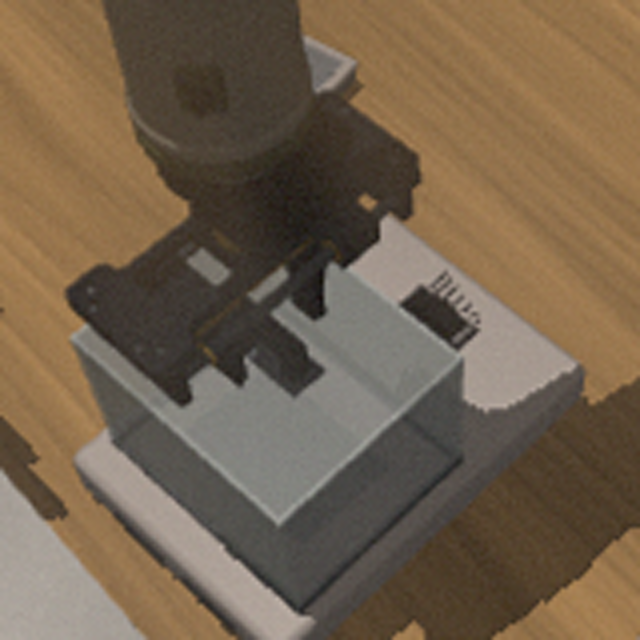

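The fingers straddle the handle at crop (280,355). I'll close and lift.

Emit:
play_rows([
  [0,0,0,0,0,0,0],
  [0,0,0,0,0,0,0],
  [0,0,0,0,0,0,0],
  [0,0,0,0,0,0,0],
  [0,0,0,0,0,0,0],
], squeeze=35)

```text
time: 4.45
ee_pos: [0.6233, 0.0052, 0.1889]
eef_rot: [0.679, 0.734, 0.0, 0.0]
ft_force: [1.0, 0.6, -3.4]
width: 0.0136
```

Emit:
play_rows([
  [0,0,0,0,0,0,0],
  [0,0,-0.15,0,0,0,0],
  [0,0,-0.4,0,0,0,0],
  [0,0,-0.65,0,0,0,0],
  [0,0,-0.75,0,0,0,0],
])

```text
time: 5.08
ee_pos: [0.6234, 0.0049, 0.3414]
eef_rot: [0.679, 0.734, 0.001, 0.001]
ft_force: [0.4, -0.0, -3.6]
width: 0.0132
```

Run:
```python
from h import *
go((.57,-.19,.335,.08,0))
```

```text
[-0.951, -0.341, 0.031, 0.002, -0.0, -0.002, 0]
```

Emit:
play_rows([
  [-0.2,-0.08,0,0,0,0,0],
  [-0.45,-0.16,0,0,0,0,0],
  [-0.7,-0.24,0,0,0,0,0],
  [-1,-0.34,0,0,0,0,0],
  [-1,-0.34,0,0,0,0,0],
])

```text
time: 5.7
ee_pos: [0.5676, -0.206, 0.3386]
eef_rot: [0.683, 0.73, -0.001, 0.0]
ft_force: [-0.3, 1.8, -4.2]
width: 0.0137
```

Emit:
play_rows([
  [-0.2,-0.05,0,0,0,0,0],
  [-0.45,-0.1,0,0,0,0,0],
  [-0.7,-0.15,0,0,0,0,0],
  [-1,-0.2,0,0,0,0,0],
  [-1,-0.2,0,0,0,0,0],
])

```text
time: 6.32
ee_pos: [0.5427, -0.4072, 0.3368]
eef_rot: [0.682, 0.731, -0.002, -0.001]
ft_force: [0.4, 0.3, -3.7]
width: 0.0135
```

Run:
```python
from h import *
go((.50,-.45,.337,.08,0),(.50,-.45,.145,.08,0),(.50,-.45,.139,.08,0))
```

```text
[-0.199, -0.228, 0.0, -0.003, 0.001, -0.007, 0]
[-0.198, -0.223, 0.96, -0.003, 0.001, -0.007, 0]
[-0.198, -0.223, 0.99, -0.003, 0.001, -0.007, 0]
```

Emit:
play_rows([
  [-0.198,-0.223,0.1,0,0,0,0],
  [-0.198,-0.223,0.4,0,0,0,0],
  [-0.198,-0.223,0.7,0,0,0,0],
  [-0.198,-0.223,0.9,0,0,0,0],
  [-0.198,-0.223,0.985,0,0,0,0],
])

```text
time: 6.95
ee_pos: [0.5044, -0.4445, 0.14]
eef_rot: [0.679, 0.734, -0.001, -0.001]
ft_force: [-5.3, -11.2, 19.7]
width: 0.0137
```

Emit:
play_rows([
  [0,0,0.01,0,0,0,0],
  [0,0,0.01,0,0,0,60],
  [0,0,0.01,0,0,0,60],
  [0,0,-0.15,0,0,0,60],
  [0,0,-0.45,0,0,0,60],
])

```text
time: 7.58
ee_pos: [0.5046, -0.4437, 0.2314]
eef_rot: [0.679, 0.734, 0.0, -0.002]
ft_force: [0.7, -0.6, 0.8]
width: 0.0457
```

Run:
```python
from h import *
s=r.read_state(); print(s["joint_positions"])
# box3: centre (.395,-.269) long yaw .215 -> jaw yaw .215+pi/2 ; end .0 deg
go((.46,-.40,.25,.2+np.pi/2,100),(.395,-.269,.25,.21-np.pi/2,100))
```

```text
[ 0.16691135  0.50704372  0.72082564  1.33688021 -0.32986885  1.42130378
  0.95159808]
[0.235, -0.205, -0.092, -0.002, -0.0, 0.922, 100]
[0.913, -0.479, -0.09, -0.002, -0.0, 0.916, 100]
```

Emit:
play_rows([
  [0.1,-0.05,-0.09,0,0,0.1,100],
  [0.235,-0.15,-0.09,0,0,0.22,100],
  [0.45,-0.25,-0.09,0,0,0.34,100],
  [0.7,-0.4,-0.09,0,0,0.46,100],
  [0.913,-0.479,-0.09,0,0,0.58,100],
])

```text
time: 8.2
ee_pos: [0.4008, -0.281, 0.2512]
eef_rot: [0.919, 0.395, 0.001, -0.001]
ft_force: [0.9, 1.3, 1.2]
width: 0.0857
```

Run:
```python
from h import *
go((.395,-.269,.15,.21-np.pi/2,100),(.395,-.269,.05,.21-np.pi/2,100))
```

```text
[0.023, -0.062, 0.506, -0.001, -0.001, 0.383, 100]
[0.022, -0.062, 1.006, -0.001, -0.001, 0.383, 100]
```

Emit:
play_rows([
  [0.023,-0.062,0.1,0,0,0.12,100],
  [0.023,-0.062,0.3,0,0,0.24,100],
  [0.023,-0.062,0.5,0,0,0.36,100],
  [0.023,-0.062,0.7,0,0,0.383,100],
  [0.022,-0.062,0.85,0,0,0.383,100],
])

```text
time: 8.82
ee_pos: [0.3956, -0.27, 0.0802]
eef_rot: [0.994, 0.107, 0.0, -0.001]
ft_force: [-0.1, 0.3, -0.3]
width: 0.0869
```

Run:
```python
from h import *
a=eyes.camera("scene");b=eyes.camera("top")
im=np.hstack([cv2.resize(p["image"][y:y+110,x:x+110],(400,400),interpolation=cv2.INTER_CUBIC) for p,x,y in((a,165,50),(b,310,200))])
cv2.imwrite("pics/e.png",im[:,:,::-1])
print(r.read_state()["ee_pos"])
go((.395,-.269,.005,.21-np.pi/2,100))
```

```text
[ 0.39405104 -0.26951236  0.07920227]
[0.007, -0.001, 0.371, -0.002, 0.002, 0.003, 100]
```

View pics/e.png

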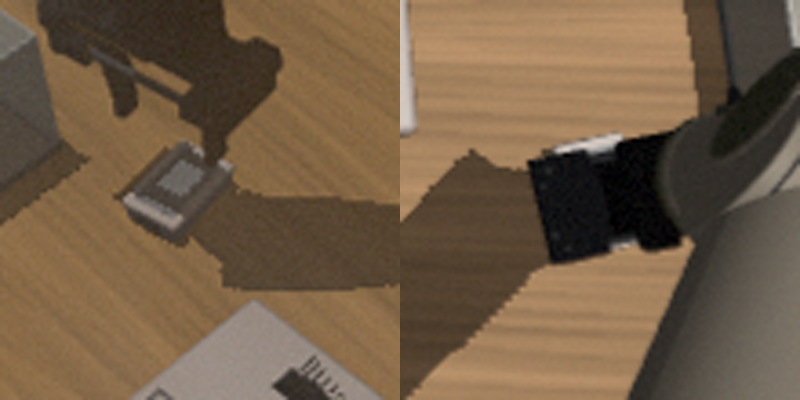

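The open gripper is squarely over the box at crop (180,185). I'll descend and grasp.

Emit:
play_rows([
  [0.007,-0.001,0.2,0,0,0,100],
  [0.007,-0.001,0.365,0,0,0,100],
  [0.007,-0.001,0.365,0,0,0,0],
  [0.007,-0.001,0.365,0,0,0,0],
  [0.007,-0.001,0.365,0,0,0,0],
], squeeze=25)

```text
time: 9.55
ee_pos: [0.3979, -0.2701, 0.0096]
eef_rot: [0.994, 0.108, 0.001, -0.0]
ft_force: [-0.5, 0.4, 0.1]
width: 0.0649
```

Emit:
play_rows([
  [0,0,0,0,0,0,0],
  [0,0,0,0,0,0,0],
  [0,0,-0.2,0,0,0,0],
  [0,0,-0.5,0,0,0,0],
  [0,0,-0.7,0,0,0,0],
])

```text
time: 10.18
ee_pos: [0.397, -0.2704, 0.1505]
eef_rot: [0.994, 0.107, 0.001, -0.0]
ft_force: [1.8, 1.8, -0.7]
width: 0.0595
```

Run:
```python
from h import *
go((.50,-.13,.15,.08+.75,0),(.6244,.0056,.15,.08,0))
```

```text
[0.653, -0.576, 0.004, -0.001, -0.001, 0.608, 0]
[1.405, -1.106, 0.005, 0.001, -0.001, -0.914, 0]
```

Emit:
play_rows([
  [0.25,-0.2,0,0,0,-0.11,0],
  [0.45,-0.35,0,0,0,-0.22,0],
  [0.65,-0.55,0,0,0,-0.33,0],
  [0.85,-0.7,0,0,0,-0.44,0],
  [1,-0.8,0,0,0,-0.55,0],
])

```text
time: 10.8
ee_pos: [0.5591, -0.0682, 0.1483]
eef_rot: [0.856, 0.517, 0.0, -0.001]
ft_force: [0.4, -0.5, -2.1]
width: 0.0598
```

Run:
```python
from h import *
go((.6244,.0056,.15,.08,0),(.6244,.0056,.1,.08,0))
```

```text
[0.479, 0.118, -0.008, -0.0, -0.001, -0.359, 0]
[0.478, 0.118, 0.242, -0.0, -0.001, -0.359, 0]
```

Emit:
play_rows([
  [0.12,0.03,0,0,0,-0.11,0],
  [0.24,0.06,0,0,0,-0.22,0],
  [0.36,0.09,0,0,0,-0.33,0],
  [0.479,0.118,0,0,0,-0.359,0],
  [0.479,0.118,0.24,0,0,-0.359,0],
])

```text
time: 11.42
ee_pos: [0.6275, 0.0049, 0.103]
eef_rot: [0.68, 0.733, 0.003, 0.002]
ft_force: [0.3, -0.4, -3.1]
width: 0.0598
```

Run:
```python
from h import *
go((.6244,.0056,.063,.08,0))
```

```text
[0.004, -0.017, 0.2, 0.005, -0.001, -0.003, 0]
```

Emit:
play_rows([
  [0.004,-0.017,0.12,0,0,0,0],
  [0.004,-0.017,0.18,0,0,0,0],
  [0.004,-0.017,0.21,0,0,0,0],
  [0.004,-0.017,0.21,0,0,0,0],
])

```text
time: 11.92
ee_pos: [0.6206, 0.003, 0.0603]
eef_rot: [0.681, 0.732, 0.0, -0.001]
ft_force: [-8.4, 0.1, 12.1]
width: 0.0599
```

Run:
```python
from h import *
s=r.read_state(); print(s["ee_pos"],s["ft_force"])
```

```text
[0.62057771 0.00300691 0.06034227] [-8.42080683  0.06428129 12.14297229]
```

Emit:
play_rows([
  [0,0,-0.01,0,0,0,0],
  [0,0,-0.01,0,0,0,100],
  [0,0,-0.01,0,0,0,100],
  [0,0,-0.2,0,0,0,100],
  [0,0,-0.5,0,0,0,100],
])

```text
time: 12.55
ee_pos: [0.6194, 0.0032, 0.1575]
eef_rot: [0.681, 0.732, -0.001, -0.002]
ft_force: [1.6, -0.3, 0.4]
width: 0.0858
```

Run:
```python
from h import *
# next: box A (.5422,.2867) yaw .245 -> jaw .245+pi/2
go((.56,.18,.19,.85,100),(.5422,.2867,.19,.245+np.pi/2,100))
```

```text
[0.903, -0.233, -0.161, -0.002, -0.001, -0.495, 100]
[1.442, -0.283, -0.161, -0.002, 0.002, 0.89, 100]
```

Emit:
play_rows([
  [0.2,-0.05,-0.16,0,0,0.11,100],
  [0.4,-0.1,-0.16,0,0,0.22,100],
  [0.6,-0.15,-0.16,0,0,0.33,100],
  [0.8,-0.2,-0.16,0,0,0.44,100],
  [1,-0.23,-0.16,0,0,0.55,100],
])

```text
time: 13.18
ee_pos: [0.5597, 0.2006, 0.1905]
eef_rot: [0.926, 0.377, 0.0, -0.001]
ft_force: [1.0, -0.1, -0.1]
width: 0.087
```

Run:
```python
from h import *
np.set_printoptions(precision=4,suppress=True)
go((.5422,.2867,.19,.245+np.pi/2,100),(.5422,.2867,.08,.245+np.pi/2,100))
a=eyes.camera("scene");b=eyes.camera("top")
X=(.622,.005)
for p in(a,b):
    m=near(p,"box1",(*X,.065))
    if m is not None: print(fit([(p,m)],[*X,1.65],boxm(.053)))
    for o in eyes.landmark_of(p,"plate")[:2]: print(o["p"],at(p,o["xy"],.053))
im=np.hstack([cv2.resize(p["image"][y:y+120,x:x+120],(400,400),interpolation=cv2.INTER_CUBIC) for p,x,y in((a,165,130),(b,220,130))])
cv2.imwrite("pics/f.png",im[:,:,::-1])
```

```text
[0.238, -0.369, 0.003, -0.001, -0.0, 0.337, 100]
[0.238, -0.369, 0.553, -0.001, -0.0, 0.337, 100]
(array([ 0.6198, -0.0012,  1.5962]), np.float64(0.09908038377761841))
0.71 [0.625  0.0047 0.053 ]
(array([0.6214, 0.0013, 1.6408]), np.float64(0.059635937213897705))
0.55 [0.6327 0.0122 0.053 ]
```

View pics/f.png

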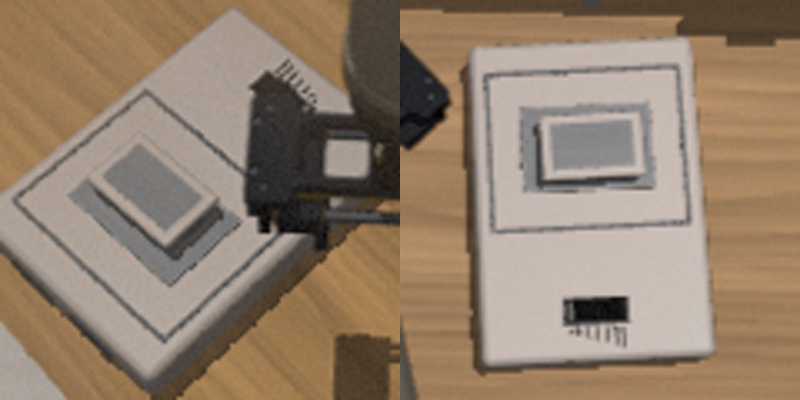

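The hood's seat line and the plate are clear. In the crop's top-view half the seat corners are at (485,72), (687,66), (690,222) and (491,232). The box is slightly off towards -y, so I'll use the lines to refine the plate centre.

Run:
```python
from h import *
np.set_printoptions(precision=4,suppress=True)
b=eyes.camera("top");a=eyes.camera("scene")
for p,q,z,ox,oy,s in ((b,[(85,72),(287,66),(290,222),(91,232)],.05,220,130,.3),(b,[(120,107),(248,100),(253,186),(125,192)],.053,220,130,.3),(a,[(145,91),(262,165),(165,340),(16,200)],.05,165,130,.3),(a,[(240,215),(170,283),(72,190)],.053,165,130,.3)):
    X=np.array([at(p,((u+.5)*s+ox-.5,(v+.5)*s+oy-.5),z) for u,v in q])
    print(X.mean(0),[round(float(np.linalg.norm(X[i]-X[i-1])),4) for i in range(len(X))],[np.round(np.degrees(np.arctan2(*(X[i]-X[i-1])[[1,0]])),1) for i in range(len(X))])
    print(X[:,:2].tolist() if len(X)==3 else "")
X=X; print("plate scene centre",(X[0]+X[2])/2)
```

```text
[0.6257 0.0034 0.05  ] [0.1511, 0.1877, 0.1475, 0.1803] [np.float64(3.8), np.float64(-86.8), np.float64(-179.1), np.float64(94.4)]

[0.6258 0.0051 0.053 ] [0.0802, 0.1181, 0.0812, 0.1163] [np.float64(4.7), np.float64(-85.3), np.float64(-176.6), np.float64(94.2)]

[ 0.6211 -0.0079  0.05  ] [0.1459, 0.1251, 0.1723, 0.1768] [np.float64(-174.9), np.float64(101.8), np.float64(22.9), np.float64(-86.0)]

[0.6334 0.0245 0.053 ] [0.1395, 0.081, 0.1184] [np.float64(128.4), np.float64(6.3), np.float64(-87.0)]
[[0.5777292669965663, 0.0579623232743261], [0.6581926565517465, 0.0668734566526154], [0.6643286616700842, -0.05137152007657381]]
plate scene centre [0.621  0.0033 0.053 ]
```

Emit:
play_rows([
  [0.238,-0.369,0,0,0,0.11,100],
  [0.238,-0.369,0.1,0,0,0.22,100],
  [0.238,-0.369,0.25,0,0,0.337,100],
  [0.238,-0.369,0.4,0,0,0.337,100],
  [0.238,-0.369,0.6,0,0,0.337,100],
])

```text
time: 14.2
ee_pos: [0.5431, 0.2847, 0.07]
eef_rot: [0.992, 0.124, 0.001, -0.001]
ft_force: [-0.3, 0.7, -0.4]
width: 0.0869
```

Run:
```python
from h import *
go((.5422,.2867,.005,.245+np.pi/2,100))
```

```text
[-0.002, -0.01, 0.325, -0.001, -0.001, 0.003, 100]
```

Emit:
play_rows([
  [-0.002,-0.008,0.2,0,0,0,100],
  [-0.002,-0.008,0.32,0,0,0,100],
  [-0.002,-0.008,0.32,0,0,0,100],
  [-0.002,-0.008,0.32,0,0,0,0],
  [-0.002,-0.008,0.32,0,0,0,0],
])

```text
time: 14.82
ee_pos: [0.5422, 0.2871, 0.0078]
eef_rot: [0.992, 0.125, 0.001, -0.001]
ft_force: [-0.1, 0.0, -0.0]
width: 0.074
```

Emit:
play_rows([
  [0,0,0,0,0,0,0],
  [0,0,0,0,0,0,0],
  [0,0,0,0,0,0,0],
  [0,0,-0.3,0,0,0,0],
  [0,0,-0.6,0,0,0,0],
])

```text
time: 15.45
ee_pos: [0.5405, 0.2863, 0.127]
eef_rot: [0.992, 0.125, -0.001, 0.0]
ft_force: [0.6, 1.0, -2.3]
width: 0.0599
```

Run:
```python
from h import *
go((.625,.0045,.15,.08,0))
```

```text
[0.06, 1.47, -0.115, -0.001, 0.001, -0.892, 0]
```

Emit:
play_rows([
  [0.01,0.2,-0.115,0,0,-0.11,0],
  [0.02,0.4,-0.115,0,0,-0.22,0],
  [0.03,0.6,-0.115,0,0,-0.33,0],
  [0.04,0.8,-0.115,0,0,-0.44,0],
  [0.05,1,-0.115,0,0,-0.55,0],
])

```text
time: 16.08
ee_pos: [0.6004, 0.0942, 0.1487]
eef_rot: [0.847, 0.531, -0.0, -0.001]
ft_force: [0.6, 1.1, -2.6]
width: 0.0597
```

Run:
```python
from h import *
go((.625,.0045,.15,.08,0))
```

```text
[-0.35, 0.306, -0.007, -0.001, -0.0, -0.338, 0]
```

Emit:
play_rows([
  [-0.1,0.1,0,0,0,-0.11,0],
  [-0.2,0.2,0,0,0,-0.22,0],
  [-0.35,0.306,0,0,0,-0.338,0],
  [-0.35,0.306,0.12,0,0,-0.338,0],
  [-0.35,0.306,0.24,0,0,-0.338,0],
])

```text
time: 16.7
ee_pos: [0.6243, 0.005, 0.1001]
eef_rot: [0.681, 0.732, 0.0, -0.001]
ft_force: [0.5, 1.2, -2.2]
width: 0.0599
```

Run:
```python
from h import *
go((.625,.0045,.085,.08,0))
```

```text
[-0.003, 0.003, 0.076, -0.001, -0.001, -0.004, 0]
```

Emit:
play_rows([
  [-0.003,0.003,0.05,0,0,0,0],
  [-0.003,0.003,0.076,0,0,0,0],
  [-0.003,0.003,0.076,0,0,0,0],
])

```text
time: 17.08
ee_pos: [0.6253, 0.0052, 0.0861]
eef_rot: [0.68, 0.733, 0.0, -0.0]
ft_force: [0.4, 0.7, -2.4]
width: 0.0596
```

Emit:
play_rows([
  [0,0,0,0,0,0,100],
  [0,0,0,0,0,0,100],
  [0,0,-0.05,0,0,0,100],
  [0,0,-0.3,0,0,0,100],
  [0,0,-0.5,0,0,0,100],
])

```text
time: 17.7
ee_pos: [0.6256, 0.0048, 0.1885]
eef_rot: [0.68, 0.733, 0.001, 0.0]
ft_force: [1.1, 0.3, -0.8]
width: 0.0867
```

Run:
```python
from h import *
go((.3971,.265,.19,-.07-np.pi/2,100))
```

```text
[1.382, -1.043, -0.007, 0.001, 0.0, -0.908, 100]
```

Emit:
play_rows([
  [0.2,-0.15,0,0,0,-0.11,100],
  [0.4,-0.3,0,0,0,-0.22,100],
  [0.6,-0.45,0,0,0,-0.33,100],
  [0.8,-0.6,0,0,0,-0.44,100],
  [1,-0.75,0,0,0,-0.55,100],
])

```text
time: 18.32
ee_pos: [0.46, 0.1944, 0.1872]
eef_rot: [0.309, 0.951, 0.001, 0.0]
ft_force: [-0.1, 1.2, 0.9]
width: 0.0867
```

Run:
```python
from h import *
np.set_printoptions(precision=4,suppress=True)
go((.3971,.265,.19,-.07-np.pi/2,100),(.3971,.265,.08,-.07-np.pi/2,100))
a=eyes.camera("scene");b=eyes.camera("top")
for p in(a,b):
    for o in eyes.regions_of(p,"box1"): print(o["xy"],at(p,o["xy"],.1),o["region"].sum())
save(a,"g.png",(165,130,285,250),4)
```

```text
[0.462, 0.101, -0.014, 0.001, 0.0, -0.355, 100]
[0.462, 0.1, 0.536, 0.001, 0.0, -0.355, 100]
[334.3, 211.9] [0.4463 0.278  0.1   ] 691
[210.4, 186.4] [0.6285 0.0158 0.1   ] 774
[331.1, 349.7] [0.6879 0.4834 0.1   ] 1162
[362.4, 268.6] [0.5066 0.417  0.1   ] 909
[223.3, 196.7] [0.6231 0.061  0.1   ] 52
[127.2, 159.0] [0.6467 0.4445 0.1   ] 585
[273.1, 168.8] [0.6275 0.015  0.1   ] 614
[136.7, 222.1] [0.4615 0.3998 0.1   ] 304
[279.1, 182.9] [ 0.5857 -0.003   0.1   ] 100
```

View pics/g.png

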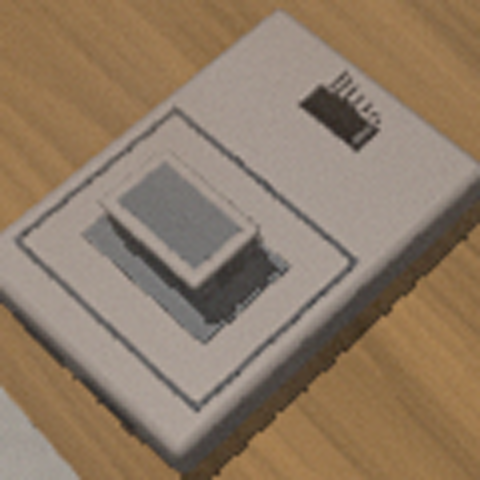

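The two boxes form a column on the plate, roughly at crop (185,225). On to the third.

Emit:
play_rows([
  [0.2,0.05,0,0,0,-0.11,100],
  [0.35,0.1,0.1,0,0,-0.22,100],
  [0.462,0.1,0.3,0,0,-0.33,100],
  [0.462,0.1,0.5,0,0,-0.355,100],
  [0.462,0.1,0.6,0,0,-0.355,100],
])

```text
time: 19.15
ee_pos: [0.3985, 0.2625, 0.0646]
eef_rot: [0.039, 0.999, -0.001, -0.001]
ft_force: [-0.4, -0.9, 0.6]
width: 0.0868
```

Run:
```python
from h import *
go((.3971,.265,.005,-.07-np.pi/2,100))
```

```text
[0.007, 0.012, 0.298, -0.001, -0.001, -0.005, 100]
```

Emit:
play_rows([
  [0.007,0.012,0.2,0,0,0,100],
  [0.007,0.012,0.293,0,0,0,100],
  [0.007,0.012,0.293,0,0,0,100],
  [0.007,0.012,0.293,0,0,0,0],
  [0.007,0.012,0.293,0,0,0,0],
])

```text
time: 19.77
ee_pos: [0.3977, 0.267, 0.0087]
eef_rot: [0.038, 0.999, 0.001, 0.0]
ft_force: [-0.7, 0.1, -0.0]
width: 0.0742
```

Emit:
play_rows([
  [0,0,0,0,0,0,0],
  [0,0,0,0,0,0,0],
  [0,0,0,0,0,0,0],
  [0,0,-0.4,0,0,0,0],
  [0,0,-0.8,0,0,0,0],
])

```text
time: 20.4
ee_pos: [0.3962, 0.2661, 0.1335]
eef_rot: [0.038, 0.999, -0.0, -0.001]
ft_force: [0.7, 1.4, -2.1]
width: 0.0599
```

Run:
```python
from h import *
go((.625,.0045,.17,.08,0))
```

```text
[-1.239, -1.219, -0.184, -0.001, -0.001, 0.901, 0]
```

Emit:
play_rows([
  [-0.1,-0.1,-0.184,0,0,0.11,0],
  [-0.3,-0.3,-0.184,0,0,0.22,0],
  [-0.5,-0.5,-0.184,0,0,0.33,0],
  [-0.7,-0.7,-0.184,0,0,0.44,0],
  [-0.9,-0.9,-0.184,0,0,0.55,0],
])

```text
time: 21.02
ee_pos: [0.5636, 0.0723, 0.169]
eef_rot: [0.455, 0.891, 0.0, -0.001]
ft_force: [-0.1, 1.8, -2.8]
width: 0.0595
```

Run:
```python
from h import *
go((.625,.0045,.17,.08,0))
```

```text
[-0.455, 0.05, -0.006, -0.0, -0.001, 0.348, 0]
```

Emit:
play_rows([
  [-0.15,0.02,0,0,0,0.11,0],
  [-0.3,0.03,0,0,0,0.22,0],
  [-0.455,0.05,0,0,0,0.348,0],
  [-0.455,0.05,0.1,0,0,0.348,0],
  [-0.455,0.05,0.22,0,0,0.348,0],
])

```text
time: 21.65
ee_pos: [0.6242, 0.0067, 0.1236]
eef_rot: [0.676, 0.737, -0.0, -0.001]
ft_force: [1.0, 0.1, -2.5]
width: 0.0599
```

Run:
```python
from h import *
go((.625,.0045,.1095,.08,0))
```

```text
[-0.011, 0.003, 0.07, -0.001, -0.001, 0.004, 0]
```

Emit:
play_rows([
  [-0.011,0.003,0.04,0,0,0.004,0],
  [-0.011,0.003,0.07,0,0,0.004,0],
  [-0.011,0.003,0.07,0,0,0.004,0],
])

```text
time: 22.02
ee_pos: [0.6254, 0.0042, 0.1112]
eef_rot: [0.678, 0.735, 0.0, -0.001]
ft_force: [0.6, -0.4, -1.8]
width: 0.0598
```

Emit:
play_rows([
  [0,0,0,0,0,0,100],
  [0,0,0,0,0,0,100],
  [0,0,-0.05,0,0,0,100],
  [0,0,-0.3,0,0,0,100],
  [0,0,-0.6,0,0,0,100],
])

```text
time: 22.65
ee_pos: [0.625, 0.0038, 0.2326]
eef_rot: [0.679, 0.734, -0.0, -0.001]
ft_force: [1.1, -0.2, 0.3]
width: 0.0862
```

Run:
```python
from h import *
go((.55,-.185,.25,.08,70))
```

```text
[-0.912, -0.448, -0.087, -0.001, -0.0, -0.001, 70]
```

Emit:
play_rows([
  [-0.2,-0.1,-0.1,0,0,0,70],
  [-0.45,-0.2,-0.1,0,0,0,70],
  [-0.7,-0.35,-0.1,0,0,0,70],
  [-0.95,-0.45,-0.1,0,0,0,70],
])

```text
time: 23.15
ee_pos: [0.5498, -0.1945, 0.2522]
eef_rot: [0.679, 0.734, 0.001, 0.0]
ft_force: [0.6, -0.5, 0.1]
width: 0.0622
```

Run:
```python
from h import *
np.set_printoptions(precision=4,suppress=True)
a=eyes.camera("scene");b=eyes.camera("top")
hood=[(p,near(p,"hood",(.504,-.444,.07),30)) for p in(a,b)]
for o in hood:
    if o[1] is not None: print("hood",fit([o],[.504,-.444,.08],hoodm(0)))
col=lambda x,y,t:[cub(x,y,t,.053,.092,.06,.072)]
for p in (a,b):
    m=near(p,"box1",(.625,.004,.11),15)
    if m is not None: print("col",fit([(p,m)],[.625,.004,1.65],col))
im=np.hstack([cv2.resize(p["image"][y:y+90,x:x+90],(400,400),interpolation=cv2.INTER_CUBIC) for p,x,y in((a,170,140),(b,235,130))])
cv2.imwrite("pics/i.png",im[:,:,::-1])
```

```text
hood (array([ 0.5209, -0.4748,  0.0833]), np.float64(0.3215486407279968))
col (array([ 0.6177, -0.0086,  1.4788]), np.float64(0.31650304794311523))
col (array([0.6275, 0.002 , 1.5897]), np.float64(0.25124305486679077))
```

View pics/i.png

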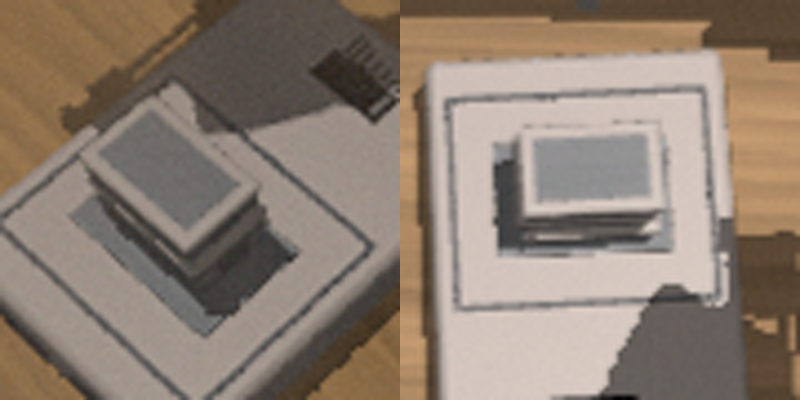

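Run:
```python
from h import *
np.set_printoptions(precision=4,suppress=True)
a=eyes.camera("scene");b=eyes.camera("top")
def inset(im,x,y):  # grey lid inset blob around given pixel -> centre
    hsv=im.astype(np.float32); g=cv2.GaussianBlur(im,(3,3),0)
    ff=g.copy(); m=np.zeros((im.shape[0]+2,im.shape[1]+2),np.uint8)
    cv2.floodFill(ff,m,(int(x),int(y)),0,(10,)*3,(10,)*3,4|cv2.FLOODFILL_MASK_ONLY|(255<<8)|cv2.FLOODFILL_FIXED_RANGE)
    return cv2.minAreaRect(cv2.findNonZero(m[1:-1,1:-1])),(m>0).sum()
f=cv2.imread("pics/f.png")[:,:,::-1]
for nm,im,x,y,p,s,ox,oy,z in (("box1 top",np.ascontiguousarray(f[:,400:]),197,148,b,.3,220,130,.077),("box1 scene",np.ascontiguousarray(f[:,:400]),152,188,a,.3,165,130,.077)):
    (c,wh,an),n=inset(im,x,y); print(nm,c,wh,n,at(p,((c[0]+.5)*s+ox-.5,(c[1]+.5)*s+oy-.5),z))
for nm,p,x0 in(("top3 top",b,(.625,.004,.125)),("top3 scene",a,(.625,.004,.125))):
    u=proj(p,x0); im=cv2.resize(p["image"],None,fx=4,fy=4,interpolation=cv2.INTER_CUBIC)
    (c,wh,an),n=inset(im,u[0]*4+2,u[1]*4+2); print(nm,c,wh,n,at(p,((c[0]+.5)/4-.5,(c[1]+.5)/4-.5),.125))
```

```text
box1 top (191.72970581054688, 144.43215942382812) (43.67707443237305, 79.71012878417969) 4921 [0.6211 0.0017 0.077 ]
box1 scene (151.40771484375, 186.7528839111328) (86.52924346923828, 48.995235443115234) 5490 [0.6212 0.0019 0.077 ]
top3 top (1111.54150390625, 671.0753784179688) (53.22987747192383, 97.54326629638672) 12145 [0.6251 0.0036 0.125 ]
top3 scene (832.1964721679688, 711.8413696289062) (111.19790649414062, 62.616294860839844) 13161 [0.6246 0.0039 0.125 ]
```

Run:
```python
from h import *
a=eyes.camera("scene");b=eyes.camera("top")
for p in(a,b):
    print([(o["p"],at(p,o["xy"],0)) for o in eyes.landmark_of(p,"hood")], proj(p,(.504,-.444,.16)))
A=cv2.resize(a["image"][0:160,90:290],(400,320),interpolation=cv2.INTER_CUBIC); B=cv2.resize(b["image"][130:290,310:510],(400,320),interpolation=cv2.INTER_CUBIC)
cv2.imwrite("pics/j.png",np.hstack([A,B])[:,:,::-1])
```

```text
[(0.81, array([ 5.14421123e-01, -4.81709233e-01,  1.11022302e-16]))] [143.60056336  52.59145208]
[(0.55, array([ 0.53139509, -0.47666912,  0.        ]))] [444.73420641 211.57699748]
```

View pics/j.png

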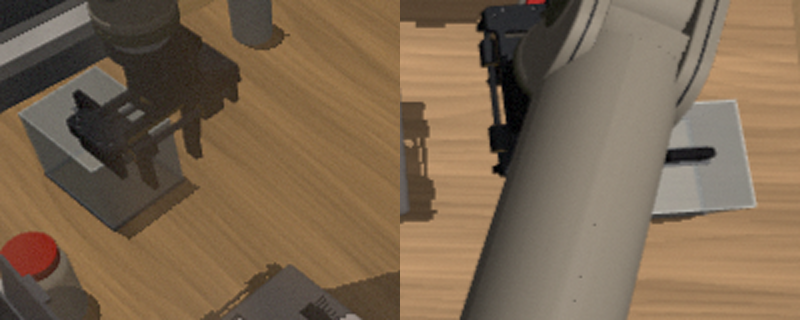

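The hood has been knocked aside. Its handle end is now at crop (715,153) and its right top edge runs from (737,101) to (755,206). I'll recompute from those.

Run:
```python
from h import *
b=eyes.camera("top");a=eyes.camera("scene")
P=lambda u,v,z:at(b,(310+(u-400+.5)/2-.5,130+(v+.5)/2-.5),z)
f,n=P(737,101,.13),P(755,206,.13); d=f-n; L=np.linalg.norm(d); yaw=np.arctan2(d[1],d[0])
print(L,yaw,(f+n)/2+.091*np.array([-np.sin(yaw),np.cos(yaw),0]))
h=P(715,153,.153); print(h+.032*np.array([-np.sin(yaw),np.cos(yaw),0]))
go((.45,-.30,.26,.08,100))
```

```text
0.14740250906486022 0.06994840808255409 [ 0.52036841 -0.47505809  0.13      ]
[ 0.51899516 -0.47770382  0.153     ]
[-0.497, -0.546, -0.046, -0.0, -0.0, -0.0, 100]
```

Run:
```python
from h import *
go((.52,-.476,.26,.07,65))
```

```text
[-1.402, -0.267, -0.047, -0.0, -0.0, 0.006, 65]
```

Emit:
play_rows([
  [-0.25,0.1,-0.04,0,0,0,100],
  [-0.5,0.2,-0.04,0,0,0,100],
  [-0.75,0.3,-0.04,0,0,0,100],
  [-1,0.4,-0.04,0,0,0,100],
])

```text
time: 24.35
ee_pos: [0.6474, -0.3866, 0.2584]
eef_rot: [0.678, 0.735, 0.0, -0.001]
ft_force: [1.5, -0.2, 0.8]
width: 0.0856
```

Run:
```python
from h import *
np.set_printoptions(precision=4,suppress=True)
a=eyes.camera("scene");b=eyes.camera("top")
for p in(a,b):
    m=near(p,"hood",(.52,-.475,.07),40)
    if m is not None: print("hood",m.sum(),fit([(p,m)],[.52,-.475,.07],hoodm(0)))
go((.52,-.476,.26,.07,65))
B=cv2.resize(b["image"][150:280,380:510],(400,400),interpolation=cv2.INTER_CUBIC)
A=cv2.resize(a["image"][0:130,70:200],(400,400),interpolation=cv2.INTER_CUBIC)
cv2.imwrite("pics/k.png",np.hstack([A,B])[:,:,::-1])
```

```text
hood 4135.0 (array([ 0.519 , -0.4756,  0.0887]), np.float64(0.020299673080444336))
hood 481.0 (array([ 0.5199, -0.4752,  0.0884]), np.float64(0.8989290595054626))
[-0.396, -0.662, -0.013, -0.002, -0.001, 0.005, 65]
```

View pics/k.png

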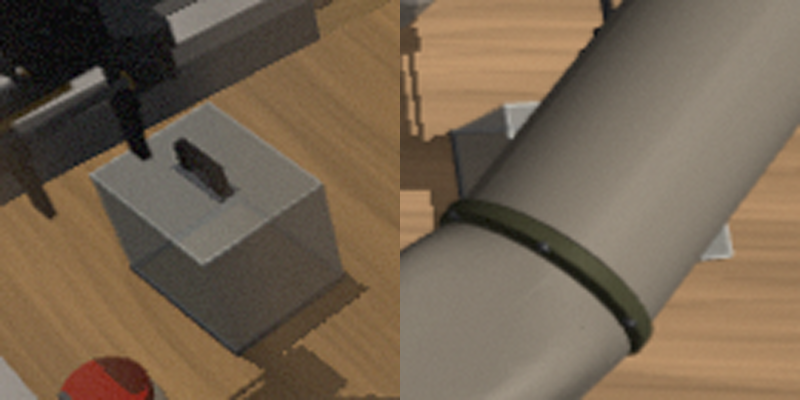

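The hood is unobstructed and upright in the scene view, and the fit gives (0.519, -0.476), yaw 0.085. I'll go there and grasp it.

Emit:
play_rows([
  [-0.2,-0.3,0,0,0,0,65],
  [-0.4,-0.6,0,0,0,0,65],
  [-0.396,-0.667,0,0,0,0,65],
  [-0.396,-0.667,0.1,0,0,0,65],
  [-0.396,-0.667,0.3,0,0,0,65],
])

```text
time: 25.18
ee_pos: [0.5206, -0.4744, 0.201]
eef_rot: [0.678, 0.735, 0.001, 0.002]
ft_force: [1.2, 0.3, -0.9]
width: 0.0577
```

Run:
```python
from h import *
go((.519,-.4756,.14,.085,65))
```

```text
[-0.005, -0.01, 0.305, 0.003, 0.001, -0.003, 65]
```

Emit:
play_rows([
  [-0.005,-0.008,0.15,0,0,0,65],
  [-0.005,-0.008,0.305,0,0,0,65],
  [-0.005,-0.008,0.305,0,0,0,65],
  [-0.005,-0.008,0.305,0,0,0,0],
  [-0.005,-0.008,0.305,0,0,0,0],
], squeeze=35)

```text
time: 25.8
ee_pos: [0.5187, -0.4765, 0.1397]
eef_rot: [0.679, 0.735, 0.0, 0.001]
ft_force: [-1.0, -0.6, 0.3]
width: 0.0437
```

Emit:
play_rows([
  [0,0,0,0,0,0,0],
  [0,0,0,0,0,0,0],
  [0,0,0,0,0,0,0],
  [0,0,0,0,0,0,0],
  [0,0,-0.2,0,0,0,0],
])

```text
time: 26.42
ee_pos: [0.5167, -0.4743, 0.1742]
eef_rot: [0.679, 0.734, -0.0, -0.004]
ft_force: [-0.0, -0.1, -3.1]
width: 0.0136
```

Emit:
play_rows([
  [0,0,-0.2,0,0,0,0],
  [0,0,-0.45,0,0,0,0],
  [0,0,-0.7,0,0,0,0],
  [0,0,-0.9,0,0,0,0],
  [0,0,-0.9,0,0,0,0],
])

```text
time: 27.05
ee_pos: [0.5181, -0.4774, 0.3605]
eef_rot: [0.679, 0.734, -0.0, 0.002]
ft_force: [0.9, 0.3, -4.2]
width: 0.0137
```

Run:
```python
from h import *
np.set_printoptions(precision=4,suppress=True)
s=r.read_state(); z=s["ee_pos"][2]-.14; print(s["ee_pos"],s["width"],s["ft_force"])
a=eyes.camera("scene")
m=near(a,"hood",(.52,-.475,.07+z),40)
if m is not None: print(m.sum(),fit([(a,m)],[.52,-.475,.08],hoodm(z)))
go((.6245,.0045,.34,.08,0))
```

```text
[ 0.5181 -0.4774  0.3605] 0.013727745307566147 [ 0.8575  0.281  -4.2014]
3888.0 (array([ 0.5168, -0.4793,  0.0932]), np.float64(0.017007052898406982))
[2.355, 0.72, 0.085, -0.001, -0.001, -0.001, 0]
```

Emit:
play_rows([
  [0.25,0.08,0,0,0,0,0],
  [0.5,0.15,0,0,0,0,0],
  [0.75,0.23,0,0,0,0,0],
  [1,0.31,0,0,0,0,0],
  [1,0.31,0,0,0,0,0],
])

```text
time: 27.78
ee_pos: [0.5661, -0.2656, 0.3553]
eef_rot: [0.675, 0.737, 0.001, -0.003]
ft_force: [0.4, -0.5, -4.0]
width: 0.0139
```

Emit:
play_rows([
  [0.25,0.08,0,0,0,0,0],
  [0.5,0.15,0,0,0,0,0],
  [0.75,0.23,0,0,0,0,0],
  [1,0.31,0,0,0,0,0],
  [1,0.31,0,0,0,0,0],
])

```text
time: 28.4
ee_pos: [0.6106, -0.0621, 0.3552]
eef_rot: [0.676, 0.737, -0.001, -0.003]
ft_force: [0.5, -1.5, -4.0]
width: 0.0134
```

Run:
```python
from h import *
print(r.read_state()["ee_pos"])
go((.6245,.0045,.34,.08,0))
```

```text
[ 0.61063709 -0.06205052  0.35518874]
[0.325, 0.098, 0.076, -0.003, -0.002, 0.004, 0]
```

Emit:
play_rows([
  [0.2,0.05,0,0,0,0,0],
  [0.325,0.096,0,0,0,0,0],
  [0.325,0.096,0,0,0,0,0],
  [0.325,0.096,0.1,0,0,0,0],
])

```text
time: 28.9
ee_pos: [0.6243, -0.0032, 0.3377]
eef_rot: [0.679, 0.734, -0.0, 0.0]
ft_force: [-0.3, -0.4, -3.0]
width: 0.0136
```

Run:
```python
from h import *
np.set_printoptions(precision=4,suppress=True)
s=r.read_state(); z=s["ee_pos"][2]-.139; print(s["ee_pos"],s["width"])
for n in("scene","top"):
    a=eyes.camera(n); m=near(a,"hood",(.62,.0,.07+z),40)
    if m is not None: print(m.sum(),fit([(a,m)],[.6245,.0045,.08],hoodm(z)))
go((.6245,.0045,.21,.08,0))
```

```text
[ 0.6243 -0.0032  0.3377] 0.013590290834248795
6922.0 (array([ 0.6239, -0.003 ,  0.0739]), np.float64(0.20032542943954468))
1326.0 (array([0.6223, 0.0518, 0.3093]), np.float64(0.773833155632019))
[0.035, 0.008, 0.638, -0.001, -0.0, -0.002, 0]
```

Emit:
play_rows([
  [0.045,0.007,0,0,0,0,0],
  [0.045,0.007,0.1,0,0,0,0],
  [0.045,0.007,0.3,0,0,0,0],
  [0.045,0.007,0.5,0,0,0,0],
  [0.045,0.007,0.64,0,0,0,0],
])

```text
time: 29.72
ee_pos: [0.6245, 0.0084, 0.2087]
eef_rot: [0.678, 0.735, -0.0, -0.001]
ft_force: [-0.2, 0.1, -3.4]
width: 0.0139
```

Run:
```python
from h import *
s=r.read_state();print(s["ee_pos"],s["ft_force"])
go((.625,.006,.190,.08,0))
```

```text
[0.62454453 0.00841409 0.20868314] [-0.1580018   0.14702783 -3.40279124]
[-0.012, 0.001, 0.093, -0.001, -0.001, -0.0, 0]
```

Emit:
play_rows([
  [-0.012,0.001,0.04,0,0,0,0],
  [-0.012,0.001,0.08,0,0,0,0],
  [-0.012,0.001,0.095,0,0,0,0],
  [-0.012,0.001,0.095,0,0,0,0],
])

```text
time: 30.22
ee_pos: [0.6255, 0.0054, 0.1917]
eef_rot: [0.679, 0.734, 0.0, -0.0]
ft_force: [0.1, 0.7, -4.3]
width: 0.0135
```

Emit:
play_rows([
  [0,0,0,0,0,0,60],
  [0,0,0,0,0,0,60],
  [0,0,0,0,0,0,60],
  [0,0,-0.15,0,0,0,60],
  [0,0,-0.4,0,0,0,60],
])

```text
time: 30.85
ee_pos: [0.6244, 0.0054, 0.2707]
eef_rot: [0.679, 0.734, -0.001, -0.001]
ft_force: [1.0, -1.2, 0.2]
width: 0.0499
```

Run:
```python
from h import *
go((.49,.15,.27,.8,0))
```

```text
[0.774, -0.613, 0.006, -0.002, -0.001, -0.459, 0]
```

Emit:
play_rows([
  [0.15,-0.15,0,0,0,-0.11,30],
  [0.3,-0.3,0,0,0,-0.22,0],
  [0.45,-0.45,0,0,0,-0.33,0],
  [0.6,-0.6,0,0,0,-0.44,0],
  [0.8,-0.75,0,0,0,-0.55,0],
], squeeze=20)

```text
time: 31.48
ee_pos: [0.4622, 0.1532, 0.2717]
eef_rot: [0.307, 0.952, 0.001, -0.0]
ft_force: [-0.1, 0.7, 0.3]
width: 0.0102
```

Run:
```python
from h import *
np.set_printoptions(precision=4,suppress=True)
ob=[]
for n in("scene","top"):
    a=eyes.camera(n); m=near(a,"hood",(.62,.0,.12),40)
    if m is not None: print(m.sum(),fit([(a,m)],[.6245,.0045,.08],hoodm(.05)))
    print([(round(o["p"],2),at(a,o["xy"],.064)) for o in eyes.landmark_of(a,"wheel_crest")])
    if n=="scene": save(a,"l.png",(160,100,300,250),4)
go((.475,-.0065+.02,.27,.08+np.pi/2,0),(.475,-.0065+.02,.10,.08+np.pi/2,0))
```

```text
6082.0 (array([0.6258, 0.0044, 0.0753]), np.float64(0.017067909240722656))
[(0.85, array([ 0.4802, -0.002 ,  0.064 ]))]
4257.0 (array([0.625 , 0.0045, 0.0733]), np.float64(0.02388322353363037))
[(0.76, array([ 0.4747, -0.0022,  0.064 ]))]
[-0.454, -0.526, 0.007, 0.0, -0.0, -0.452, 0]
[-0.454, -0.527, 0.857, 0.0, -0.0, -0.452, 0]
```

View pics/l.png

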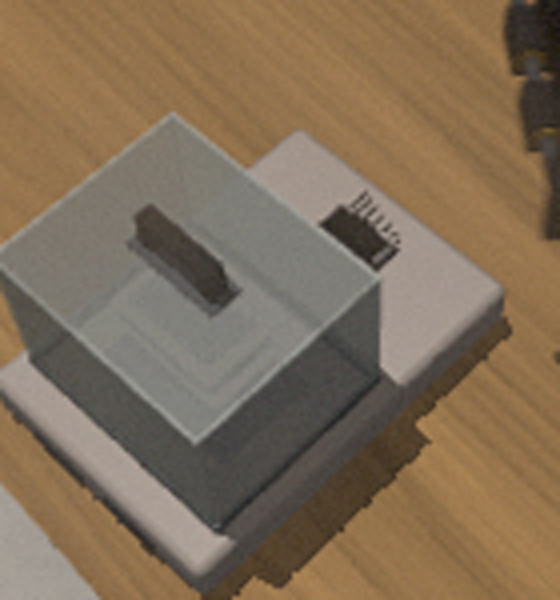

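The hood is back on its seat at (0.625, 0.0045), yaw 0.074. The wheel's white mark is at crop (383,250), the wheel's +y end. I'll work out which click that is.

```bash
cat >> h.py <<'E'
def dial(p,C=(.4752,-.0068),yaw=.078):
    """brightness along rim, per mark angle"""
    g=cv2.cvtColor(p["image"],cv2.COLOR_RGB2GRAY).astype(np.float32); out=[]
    for k in np.arange(-.5,6.6,.25):
        th=np.radians(54-18*k); v=[]
        for dx in(-.004,-.002,0,.002,.004):
            s=.028*np.sin(th)
            u=proj(p,(C[0]+dx*np.cos(yaw)-s*np.sin(yaw),C[1]+dx*np.sin(yaw)+s*np.cos(yaw),.064-.028*(1-np.cos(th))))
            v.append(cv2.getRectSubPix(g,(1,1),(float(u[0]),float(u[1])))[0,0])
        out.append((float(k),int(np.mean(v))))
    return out
E
python3 - <<'E'
from h import *
for n in("scene","top"):
    p=eyes.camera(n); print(n,dial(p))
E
```

```text
scene [(-0.5, 83), (-0.25, 101), (0.0, 92), (0.25, 62), (0.5, 47), (0.75, 48), (1.0, 49), (1.25, 50), (1.5, 50), (1.75, 51), (2.0, 50), (2.25, 52), (2.5, 50), (2.75, 51), (3.0, 52), (3.25, 54), (3.5, 54), (3.75, 53), (4.0, 53), (4.25, 55), (4.5, 53), (4.75, 51), (5.0, 50), (5.25, 50), (5.5, 51), (5.75, 54), (6.0, 56), (6.25, 58), (6.5, 59)]
top [(-0.5, 83), (-0.25, 95), (0.0, 83), (0.25, 53), (0.5, 30), (0.75, 15), (1.0, 13), (1.25, 14), (1.5, 16), (1.75, 18), (2.0, 19), (2.25, 19), (2.5, 20), (2.75, 22), (3.0, 24), (3.25, 17), (3.5, 16), (3.75, 16), (4.0, 17), (4.25, 16), (4.5, 17), (4.75, 19), (5.0, 18), (5.25, 18), (5.5, 21), (5.75, 24), (6.0, 31), (6.25, 37), (6.5, 54)]
```

Emit:
play_rows([
  [-0.1,-0.15,0,0,0,-0.11,0],
  [-0.2,-0.3,0,0,0,-0.22,0],
  [-0.3,-0.4,0,0,0,-0.33,0],
  [-0.4,-0.5,0,0,0,-0.44,0],
  [-0.454,-0.526,0.3,0,0,-0.452,0],
])

```text
time: 32.5
ee_pos: [0.4779, 0.0123, 0.2137]
eef_rot: [-0.04, 0.999, 0.001, 0.004]
ft_force: [1.1, 1.1, -1.1]
width: 0.0004
```

Run:
```python
from h import *
# start stroke at +13 mm warmer-y of crest
yaw=.078; C=np.array([.4752,-.0068]); e=np.array([-np.sin(yaw),np.cos(yaw)])
for d in (.013,): q=C+e*d; go((*q,.20,yaw+np.pi/2,0),(*q,.075,yaw+np.pi/2,0))
```

```text
[0.021, -0.029, 0.069, 0.001, 0.005, 0.002, 0]
[0.026, -0.031, 0.693, 0.001, 0.005, 0.002, 0]
```

Emit:
play_rows([
  [0.024,-0.03,0.2,0,0.004,0.002,0],
  [0.025,-0.03,0.45,0,0.004,0.002,0],
  [0.026,-0.031,0.693,0,0.004,0.002,0],
  [0.026,-0.031,0.693,0,0.004,0.002,0],
])

```text
time: 33.0
ee_pos: [0.4678, 0.0066, 0.0701]
eef_rot: [-0.038, 0.999, -0.001, -0.006]
ft_force: [0.6, -0.8, -0.1]
width: 0.0007
```

Emit:
play_rows([
  [0,0,0.03,0,0,0,0],
  [0,0,0.05,0,0,0,0],
  [0,0,0.06,0,0,0,0],
])

```text
time: 33.38
ee_pos: [0.4715, 0.0082, 0.0624]
eef_rot: [-0.039, 0.999, 0.001, -0.002]
ft_force: [-5.1, 1.2, 23.6]
width: 0.0002
```

Run:
```python
from h import *
s=r.read_state();print(s["ee_pos"],s["ft_force"])
```

```text
[0.4715201  0.00823083 0.06240497] [-5.08274008  1.17035864 23.55435268]
```

Emit:
play_rows([
  [0,-0.035,-0.003,0,0,0,0],
  [0,-0.07,-0.003,0,0,0,0],
  [0,-0.105,-0.003,0,0,0,0],
  [0,-0.135,-0.003,0,0,0,0],
  [0,-0.135,-0.003,0,0,0,0],
])

```text
time: 34.0
ee_pos: [0.4737, -0.0195, 0.0631]
eef_rot: [-0.039, 0.999, 0.001, -0.002]
ft_force: [-1.5, -1.8, 12.5]
width: 0.0005
```

Emit:
play_rows([
  [0,0,-0.15,0,0,0,0],
  [0.2,0,-0.4,0,0,0,0],
  [0.4,0.4,-0.6,0,0,0,0],
  [0.4,0.7,-0.6,0,0,0,0],
  [0.4,0.9,-0.6,0,0,0,0],
])

```text
time: 34.62
ee_pos: [0.3798, 0.1498, 0.1836]
eef_rot: [-0.039, 0.999, 0.002, -0.002]
ft_force: [1.0, 0.3, -0.2]
width: 0.0007
```

Run:
```python
from h import *
s=r.read_state();print(s["ee_pos"],s["ft_force"])
for n in("scene","top"):
    p=eyes.camera(n); print(n,dial(p))
    if n=="scene": save(p,"m.png",(160,100,300,250),4)
```

```text
[0.37982318 0.14977665 0.18359304] [ 1.01361003  0.27874746 -0.22174896]
scene [(-0.5, 46), (-0.25, 46), (0.0, 47), (0.25, 49), (0.5, 49), (0.75, 47), (1.0, 48), (1.25, 49), (1.5, 50), (1.75, 50), (2.0, 50), (2.25, 56), (2.5, 87), (2.75, 127), (3.0, 122), (3.25, 76), (3.5, 53), (3.75, 52), (4.0, 54), (4.25, 55), (4.5, 54), (4.75, 52), (5.0, 51), (5.25, 52), (5.5, 53), (5.75, 55), (6.0, 57), (6.25, 59), (6.5, 59)]
top [(-0.5, 26), (-0.25, 19), (0.0, 17), (0.25, 16), (0.5, 15), (0.75, 14), (1.0, 15), (1.25, 17), (1.5, 19), (1.75, 19), (2.0, 24), (2.25, 47), (2.5, 101), (2.75, 144), (3.0, 154), (3.25, 83), (3.5, 36), (3.75, 15), (4.0, 15), (4.25, 16), (4.5, 16), (4.75, 16), (5.0, 15), (5.25, 16), (5.5, 21), (5.75, 26), (6.0, 32), (6.25, 37), (6.5, 54)]
```

View pics/m.png

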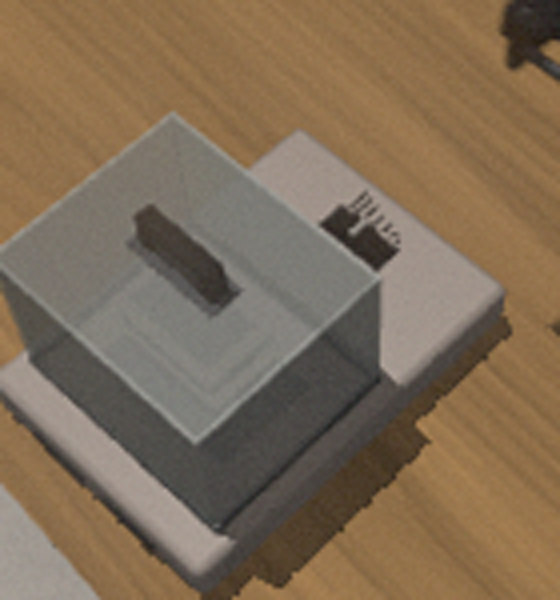

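The mark sits at click 3, showing the same small offset (about -0.15 click) it had at off. The hood hasn't moved and the arm is clear. One last check, then I'll hand in.

Run:
```python
from h import *
np.set_printoptions(precision=4,suppress=True)
for n in("scene","top"):
    a=eyes.camera(n); m=near(a,"hood",(.62,.0,.12),40)
    if m is not None: print(fit([(a,m)],[.6245,.0045,.08],hoodm(.05)))
    for o in eyes.regions_of(a,"box1"): print(np.array(o["xy"]),round(o["p"],2),a["image"][o["region"]].mean(0))
job.close_job()
```

```text
(array([0.6257, 0.005 , 0.0864]), np.float64(0.018781065940856934))
[358.4 267.5] 0.83 [83.2705 42.1228 97.8804]
[332.4 348.6] 0.8 [ 85.5263  42.9186 103.3799]
[207.8 176.9] 0.29 [107.5885 104.7275  98.8855]
[116.8 134.2] 0.2 [111.7018  64.9791  51.1823]
(array([0.6252, 0.0048, 0.0795]), np.float64(0.016079723834991455))
[143.3 219.5] 0.86 [ 86.9496  45.2084 106.3815]
[124. 160.] 0.65 [ 83.2682  42.746  101.3783]
the job is handed in; nothing more can be done
```

The job is handed in: all three white-lidded boxes are stacked on the plate, the hood is back on its seat, and the thumbwheel is at click 3. No verdict is reported at hand-in.

- **Boxes:** The bottom box measured about 4.5 mm from the plate centre and the top box under 1 mm (limit 10 mm). I did not measure the middle one, but it was released with the gripper about 1 mm from the plate centre. The two purple look-alikes were left alone, and the last pictures showed no other boxes out.
- **Hood:** It was knocked about 3 to 4 cm while standing aside, so I measured it again before picking it up. The last check put it at (0.6255, 0.005), within about 1 mm and 1° of the plate.
- **Thumbwheel:** It started at off and went to click 3 in one stroke. The white mark reads about 2.9 clicks, with the same small offset it had at off.

Some camera fits on partly hidden views failed: one hood fit with the arm in the way, and the whole-column fits. I used the lid and hood edges and other views instead.

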